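# Find the socket wrench that fits the mould clamp's nut and tighten it

### The arm

A 7-joint arm with a two-finger parallel gripper is mounted at the origin on a cart in front of the work surface, level with it; the furniture and walls round the work are solid. World frame = base frame: x ahead of the robot, y to its left, z up, the work surface at z = 0. Lengths are in mm, angles in rad, forces in N, time in s.
With the tool pointing down it reaches from about 400 to 875 mm from the base axis. Payload 19.3 kg.
Tool frame: the origin (TCP) lies between the finger pads; the fingertips stand tip_extent ahead of it and the grasp point (between the pads) lies 8 mm behind it (tip_extent is the distance from the TCP to the fingertips, in mm); z points along the fingers, x is the direction in which the jaws open and shut, and the axes are right-handed (so a half turn about z gives the same grasp; the last joint's range is limited). The gripper opens to 85 mm and grips with 20 to 120 N. Pads are 22 mm wide; open, the fingers measure 114 mm over their backs; the gripper's body (76 mm by 85 mm) begins 54 mm behind the grasp point. The pads swing forward as they close: fully open they stand 13 mm farther back than shut.
Start: joints at [-1.256, 0.521, -0.036, 1.599, 0.021, 1.021, -0.113], TCP at [234.626, 579.28, 242.291] pointing down, gripper open.
Joint ranges: [-2.91, 2.91], [-0.3, 2.13], [-1.5, 1.42], [0.17, 2.43], [-1.26, 4.41], [0.16, 1.93], [-2.52, 2.52]. Speed limits (rad/s): [1.89, 1.89, 2.39, 2.39, 3.01, 3.01, 3.01].

### API

Orientations are given as a unit quaternion [w, x, y, z].
In Python, from rig import read_state, snapshot, job_done, tip_extent gives the robot as it stands. The module is installed in compiled form; this text tells all that it offers.
- The arm moves only by the tool arm_command, never from a script. Its argument "moves" is one flat list of numbers, 5 for each row, row after row: the shift along the tool's x, y, z in cm, then the turn about the tool's z in degrees, then the closure in counts, from 0 (fully open) to 255 (shut). In form: [tx, ty, tz, spin, claw, tx, ty, tz, spin, claw, ...]. A call has 1 to 10 rows; each row shifts and turns the commanded pose from where the row before left it, along the tool's axes as they then stand; what a row does not reach is not made up. A row lasts 1/10 s, in which the tool goes at most 50 mm and 8.59 degrees, less where a joint would pass 70% of its speed; a pose out of reach is approached as far as the arm can. A call is refused whole if a number of a shift passes 5 or a number of a turn 8.59, either way. A call with a gripper value outside its range is refused whole. The fingers move at their own pace and stop on an object; "grip_force" is the grip in N (left out, the last holds). Time passes only in rows, so rows that do not move let the fingers close. It gives the time, the measured TCP pose, the force and the opening at its end, in the units of the state.
- read_state(): the state, without advancing time (a new reading comes with each control period).
- snapshot(name): name is "scene" or "side" or "wrist"; returns a dict with "color" (420x560x3 uint8, red, green, blue), "fov_y" (degrees; the focal length in pixels is half the picture's height over the tangent of half this angle, whatever the lens; pixels are square), "cx", "cy" (the principal point, pixels), "view" (4x4, takes a point from world to camera coordinates). Camera axes: x right, y up, looking along -z (the intrinsics and any distortion apply to the point x, -y, -z); pixel columns grow to the right and rows downward; lengths in mm; the calibration is good to about 2 mm. The wrist camera is an equidistant fisheye: a pixel r from the principal point sees the ray r / f radians off the axis. A picture is of the moment at which its call begins. There is no depth.
- job_done(): hands the job in, once; it reports no verdict.
The state is a dict: "time": time; "joint_positions": joint angles; "qd": joint speeds; "joint_torque": joint torques, N m; "tool_pos": TCP position; "eef_rot": TCP orientation; "wrist_force": force on the tool from outside, world axes, zero at the start; "wrist_torque": the same for the moment, N m; "gripper_width": finger opening in mm.
Only numpy, scipy, OpenCV 4.12 (cv2) and the standard library are available. Lean on these libraries where they do the work, as an engineer would, in place of code of your own. Each camera call takes 0.05 s, during which the arm holds its last target.

### The job

The strap clamp on the bench holds a rubber mould for cutting open, but its hex nut is only finger-tight. Of the three T-handle socket wrenches on the rack, find the one that fits the nut: lift it up and off its hook, seat it fully down on the nut, turn the nut with it a sixth of a turn clockwise (seen from above) to tighten it, and finish still holding that wrench, upright and fully seated on the nut. A wrench that turns out too small or too big goes back on a hook of the rack; leave the tools and things lying around undisturbed.

Things in the scene. Friction and masses are not known exactly. Their poses are not given: they have to be found in the camera images.
- wrench_a: bright steel T-handle socket wrench, 0.24 to 0.39 kg, one of three alike but for socket size; its size and hook are unknown: look or try. Origin: centre of the socket's mouth, the lowest point; z up the shank, y along the cross bar. Grip the square head from above: 22 x 22 mm, sides facing x and y, z = 100 to 144 mm. Bar 10 mm thick, 84 mm long, centre line at z = 110 mm; shank 14 mm thick
- wrench_b: another of the three, same shape and frame, size and hook unknown too. The three sockets are 27, 34 and 45 mm in outside diameter, with hexagonal openings for nuts 19, 24 and 32 mm across flats: about 1 mm of play, small lead-in chamfer at the mouth, 22 mm deep. Two of the opening's six flats face the wrench's +x and -x. Outside the sockets are round and 30 mm high
- wrench_c: the third, same shape and frame, size and hook unknown too. Tried on the nut, a socket too small stays on top of it, its origin about 13 mm above nut_seat; one too big drops over it to the washer but turns without taking the nut along; the one that fits goes down to the washer and turns the nut (up to 0.2 rad of play first)
- wrench_rack: fixed rack: grey base plate 105 x 240 mm, two posts, a rail along y, three hooks side by side. Origin at its foot under the middle hook; z up; the hooks point to its -x, the open front. The rail is 47 to 57 mm behind the origin, its top 144 mm above the origin. Each hook has two level prongs along x, 6 mm thick, 38 mm apart, from the rail to x = -26 mm
- hook_left (a point): left hook (rack y = +100 mm), rack's axes: the point where a hanging wrench's bar has its middle, 140 mm above the rack's foot (wrench origin 110 mm below). The bar lies along y in a dip across both prongs, the shank hangs between them. The prongs' upturned ends stand 9 mm above the bar's underside: raise the wrench 12 mm or more, draw it out 60 mm to -x; hang one up in reverse
- hook_mid (a point): middle hook (rack y = 0), the same
- hook_right (a point): right hook (rack y = -100 mm), the same
- nut_seat (a point): centre of the hex nut's underside, on the washer, 50 mm above the bench. Turns with the nut: z up, two of the nut's six flats face +x and -x. Nut 24 mm across flats, 14 mm high, chamfered top; the 16 mm stud ends 4 mm above it. Washer 46 mm in diameter. A fitting socket is seated when its mouth stands on the washer, the wrench's origin at this point
- nut (a joint): turn of the nut in rad, growing clockwise seen from above: it starts between 0 and 0.15 (finger-tight), so a sixth of a turn takes it to about 1.05 to 1.2; it could turn on to 2.4. It turns stiffly, with 0.1 N m, and stays where it is left
- clamp: fixed strap clamp: aluminium base plate 80 x 152 x 12 mm, long along y, with a pink rubber mould under a dark steel strap; stud, washer and nut stand in the strap's middle. Origin at its foot under the stud, z up. Highest point: the stud's end, 66 mm above the origin
- scalpel: scalpel, 142 mm long, lying loose on the bench; leave it
- wax_tub: clear plastic tub with a few blue wax patterns, 104 x 116 x 72 mm, standing loose; leave it
- open_mould: opened rubber mould half, 86 x 66 x 24 mm, loose on the bench; leave it
- tweezers: steel tweezers, 122 mm long, lying loose; leave them

How it is judged:
By the outcome, as a careful person would: the job done as asked, in the order asked, and still so for the second after the job is handed in, while the arm keeps its last pose, push and grip.
It also fails if it takes over 72 s, if anything falls off the work surface, if the arm or the gripper's body presses on something with over 40 N, if the wrist force passes 120 N, or if a joint passes its speed limit or range.

## Working session

There is one attempt and no reset: what is moved stays moved. The work goes in short steps, Python scripts to look and compute and a tool call to move; the robot and the scene stay as the last step left them, time stands still between calls to the robot, and variables do not carry over. Pictures are saved under pics/ and viewed, and the job is handed in when it is done.

Besides the shell and the picture viewer there is one more tool, called after "Call:" by a JSON object that holds its "op" and its "data". arm_command: Moves the arm, as the interface text tells. Its arguments: {"type":"object","properties":{"moves":{"type":"array"},"grip_force":{"type":"number"}},"required":["moves"]}

```bash
mkdir -p pics; ls
python3 - <<'E'
from rig import *
import cv2
s=read_state()
for k in s: print(k,s[k])
print(tip_extent if not callable(tip_extent) else tip_extent())
for n in ["scene","side","wrist"]:
    d=snapshot(n); cv2.imwrite(f"pics/{n}0.png",d["color"][:,:,::-1]); print(n,d["fov_y"],d["cx"],d["cy"],d["view"])
E
```

```text
pics
time 0.0
joint_positions [-1.25619638  0.52204174 -0.0363297   1.59999507  0.02122379  1.02107174
 -0.11278513]
qd [ 9.88377376e-05 -2.79291524e-04 -4.25971400e-04 -1.07655426e-03
  8.37273464e-04 -1.04877929e-03 -1.39239286e-03]
joint_torque [ 1.00527996e-03 -9.27119350e+01  1.98038623e+00 -3.69917679e+01
  1.78616575e-02  8.43752583e-03 -4.38187726e-05]
tool_pos [234.52785784 578.98999041 241.7130537 ]
eef_rot [ 3.55434149e-04  8.29263400e-01  5.58857669e-01 -4.39339055e-04]
wrist_force [ 0.41614803  0.19135571 -0.23471069]
wrist_torque [-0.03728856 -0.0434815   0.0086074 ]
gripper_width 86.09492018784474
11.0
scene 46.09864007118736 274.29695095041177 208.84810580583863 [[ 6.73981318e-01 -7.38615330e-01  1.40205857e-02 -5.34332324e+02]
 [ 3.12362690e-01  3.02124924e-01  9.00638707e-01 -1.70770138e+02]
 [-6.69461524e-01 -6.02634155e-01  4.34342426e-01 -1.09297223e+03]
 [ 0.00000000e+00  0.00000000e+00  0.00000000e+00  1.00000000e+00]]
side 53.3523558485853 277.8216432693583 212.35397047050043 [[ 9.95371369e-01  9.35904264e-02  2.18327843e-02 -4.72057561e+02]
 [-7.65690823e-02  6.35022671e-01  7.68689393e-01  1.18801599e+02]
 [ 5.80776551e-02 -7.66803130e-01  6.39249518e-01 -1.20920607e+03]
 [ 0.00000000e+00  0.00000000e+00  0.00000000e+00  1.00000000e+00]]
wrist 65.70646984690485 276.7831617473569 213.70266924355764 [[ 3.75079186e-01  9.26990792e-01 -1.91713885e-03 -6.23820814e+02]
 [-8.87772667e-01  3.58614001e-01 -2.88540619e-01  3.83110313e+01]
 [-2.66786984e-01  1.09927564e-01  9.57465736e-01 -3.80096044e+02]
 [ 0.00000000e+00  0.00000000e+00  0.00000000e+00  1.00000000e+00]]
```

View pics/scene0.png

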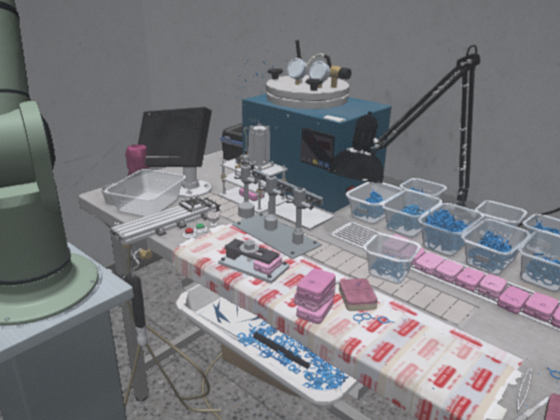

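View pics/side0.png

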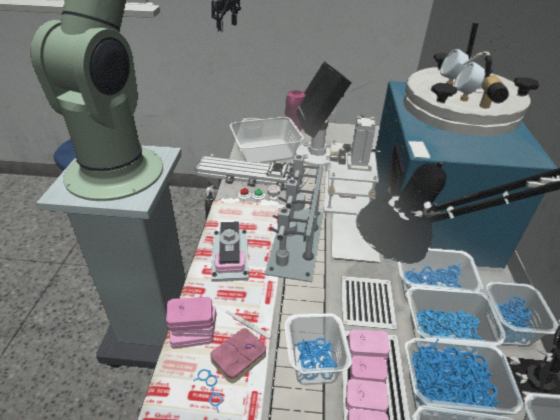

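View pics/wrist0.png

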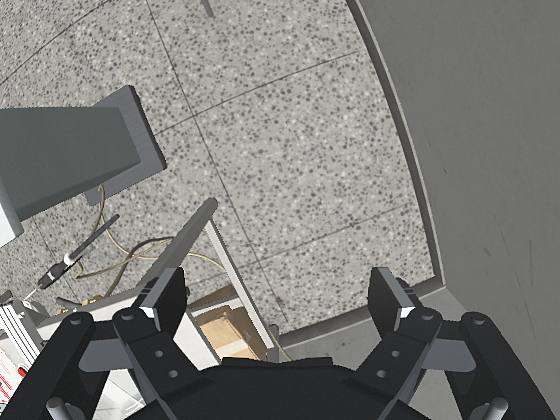

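The scene view shows the clamp near (255,255) and the rack near (275,210). In the side view the clamp is near (230,245) and the rack near (295,230). The wrist camera sees only the floor. I'll zoom in next.

```bash
cat > h.py <<'E'
import numpy as np, cv2
from rig import *
def cam(d):
    f=d["color"].shape[0]/2/np.tan(np.radians(d["fov_y"]/2)); return f,d["cx"],d["cy"],np.array(d["view"])
def proj(d,P,fish=False):
    f,cx,cy,V=cam(d); P=np.atleast_2d(P); c=P@V[:3,:3].T+V[:3,3]; x,y,z=c[:,0],-c[:,1],-c[:,2]
    if fish:
        r=np.hypot(x,y); th=np.arctan2(r,z); k=f*th/np.maximum(r,1e-9)
        return np.c_[cx+k*x,cy+k*y]
    return np.c_[cx+f*x/z,cy+f*y/z]
def ray(d,u,v,fish=False):
    f,cx,cy,V=cam(d); a,b=(u-cx)/f,(v-cy)/f
    if fish:
        th=np.hypot(a,b); s=np.sin(th)/max(th,1e-9); r=np.array([a*s,-b*s,-np.cos(th)])
    else: r=np.array([a,-b,-1.])
    r=V[:3,:3].T@r; o=-V[:3,:3].T@V[:3,3]; return o,r/np.linalg.norm(r)
def onz(d,u,v,z,fish=False):
    o,r=ray(d,u,v,fish); return o+r*(z-o[2])/r[2]
def two(rs):
    A=np.zeros((3,3));b=np.zeros(3)
    for o,r in rs:
        M=np.eye(3)-np.outer(r,r);A+=M;b+=M@o
    X=np.linalg.solve(A,b); return X,[np.linalg.norm((np.eye(3)-np.outer(r,r))@(X-o)) for o,r in rs]
def crop(d,x0,y0,w,h,k,name):
    c=d["color"][y0:y0+h,x0:x0+w,::-1]; cv2.imwrite("pics/"+name,cv2.resize(c,None,fx=k,fy=k,interpolation=cv2.INTER_CUBIC))
E
python3 - <<'E'
from h import *
d=snapshot("scene");crop(d,205,145,130,145,4,"c1.png")
d=snapshot("side");crop(d,195,145,140,150,4,"c2.png")
E
```

```text
(no output)
```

View pics/c1.png

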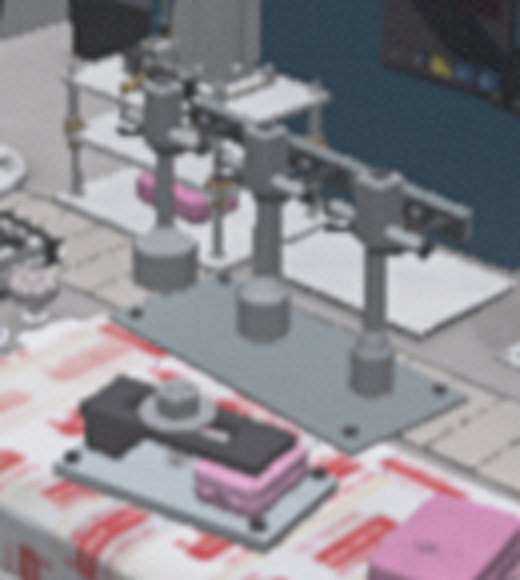

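View pics/c2.png

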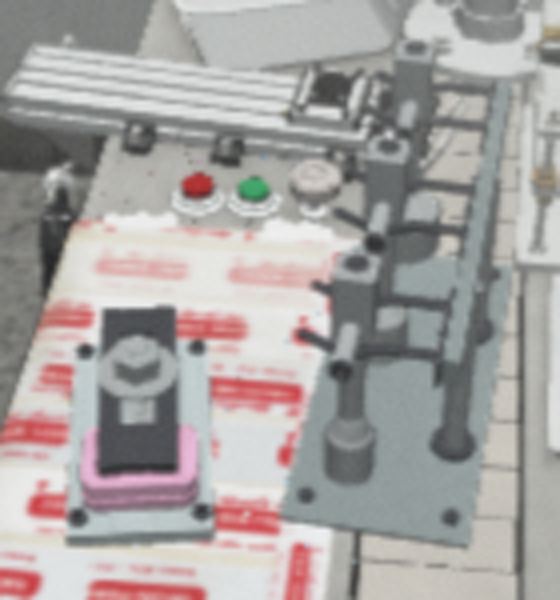

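The sockets in scene-crop order differ: the left one is widest (63 px), then the middle (54), then the right (45). The middle wrench is probably the 34 mm socket for the 24 mm nut. Now I'll measure positions.

Run:
```python
from h import *
a=snapshot("scene");b=snapshot("side")
S=lambda x,y:(205+x/4,145+y/4); T=lambda x,y:(195+x/4,145+y/4)
def go(n,p,q,z):
    X,e=two([ray(a,*S(*p)),ray(b,*T(*q))]); print(n,X.round(1),np.round(e,1),"scene@z",onz(a,*S(*p),z).round(1),"side@z",onz(b,*T(*q),z).round(1))
go("headL",(163,86),(415,47),174)
go("headM",(267,132),(388,148),174)
go("headR",(380,181),(357,264),174)
go("stud",(180,383),(137,344),66)
# socket bottoms widths in mm
for n,x0,x1,y in [("L",132,197,265),("M",237,291,318),("R",350,394,375)]:
    print(n)
    for u in (x0,x1): print(onz(a,*S(u,y),45).round(0))
# base corners
for p in [(155,385)]: pass
for n,p in dict(c1=(55,467),c2=(265,543),c3=(338,487)).items(): print("clampc scene",n,onz(a,*S(*p),12).round(1))
for n,p in dict(c1=(70,535),c2=(213,535),c3=(75,345),c4=(210,338)).items(): print("clampc side",n,onz(b,*T(*p),12).round(1))
for n,p in dict(fr=(285,515),br=(470,543),).items(): print("rack side",n,onz(b,*T(*p),6).round(1))
for n,p in dict(fl=(112,318),fr=(350,448),br=(467,397)).items(): print("rack scene",n,onz(a,*S(*p),6).round(1))
# strap/washer
```

```text
headL [ 531.5 -133.3  174.2] [1. 1.] scene@z [ 530.3 -135.1  174. ] side@z [ 531.4 -131.1  174. ]
headM [ 522.7 -233.8  173.1] [1.2 1.2] scene@z [ 519.4 -237.7  174. ] side@z [ 522.6 -233.   174. ]
headR [ 514.3 -331.9  172.5] [1.4 1.4] scene@z [ 509.8 -336.4  174. ] side@z [ 514.2 -331.6  174. ]
stud [ 392.  -287.3   67.7] [0.4 0.4] scene@z [ 393.8 -285.9   66. ] side@z [ 391.5 -284.8   66. ]
L
[ 513. -121.   45.]
[ 544. -153.   45.]
M
[ 506. -226.   45.]
[ 530. -251.   45.]
R
[ 499. -328.   45.]
[ 518. -347.   45.]
clampc scene c1 [ 338.2 -236.    12. ]
clampc scene c2 [ 365.5 -380.4   12. ]
clampc scene c3 [ 437.6 -372.1   12. ]
clampc side c1 [ 370.1 -379.4   12. ]
clampc side c2 [ 445.5 -370.9   12. ]
clampc side c3 [ 341.2 -231.9   12. ]
clampc side c4 [ 420.6 -216.2   12. ]
rack side fr [ 481.4 -347.1    6. ]
rack side br [ 582.5 -355.7    6. ]
rack scene fl [ 500.6 -112.7    6. ]
rack scene fr [ 483.5 -342.5    6. ]
rack scene br [ 583.1 -356.1    6. ]
```

Socket widths measure about 44.6, 34.7 and 27 mm, so the middle wrench is the 34 mm one. Rack yaw is about -5° and clamp yaw about +11°. I'll check the swing path for obstacles.

Run:
```python
from h import *
a=snapshot("scene");b=snapshot("side")
for n,p,q in [("mon centre",(174,138),(323,95)),("monbase",(193,187),(316,152)),("tray",(145,190),(265,140)),("cup",(136,158),(295,105))]:
    X,e=two([ray(a,*p),ray(b,*q)]); print(n,X.round(0),np.round(e))
for n,q,z in [("rail tip left",(200,165),50),("tray left near",(232,125),60),("tray right top",(300,140),60)]: print(n,onz(b,*q,z).round())
```

```text
mon centre [585. 245. 158.] [4. 4.]
monbase [577. 153.  16.] [1. 1.]
tray [417. 171.  43.] [6. 6.]
cup [498. 335.  84.] [3. 3.]
rail tip left [258. -11.  50.]
tray left near [308. 210.  60.]
tray right top [526. 145.  60.]
```

Call:
{"op": "arm_command", "data": {"moves": [-3.2, 2.8, -0.8, 0, 0, -3.2, 2.8, -0.8, 0, 0, -3.2, 2.8, -0.8, 0, 0, -3.2, 2.8, -0.8, 0, 0, -3.2, 2.8, -0.8, 0, 0, -3.2, 2.8, -0.8, 0, 0, -3.2, 2.8, -0.8, 0, 0, -3.2, 2.8, -0.8, 0, 0, -3.2, 2.8, 0, 0, 0, -3.2, 2.8, 0, 0, 0]}}

```text
time: 1.45
tool_pos: [374.3, 175.9, 306.8]
eef_rot: [-0.0, 0.829, 0.559, 0.001]
wrist_force: [1.9, 0.7, -0.1]
gripper_width: 85.5
```

Call:
{"op": "arm_command", "data": {"moves": [-3.3, 2.9, 0, 0, 0, -3.3, 2.9, 0, 0, 0, -3.3, 2.9, 0, 0, 0, -3.3, 2.9, 0, 0, 0, -3.3, 2.9, 0, 0, 0, -3.3, 2.9, 0, 0, 0, -3.3, 2.9, 0, 0, 0, -3.3, 2.9, 0, 0, 0, -3.1, 2.9, 0, 0, 0, -3.0, 3.0, 0, 0, 0]}}

```text
time: 2.45
tool_pos: [522.1, -234.7, 306.4]
eef_rot: [0.0, 0.829, 0.559, 0.0]
wrist_force: [-0.5, 0.7, 1.2]
gripper_width: 85.7
```

Call:
{"op": "arm_command", "data": {"moves": [0, 0, 0, 8.5, 0, 0, 0, 0, 8.5, 0, 0, 0, 0, 8.5, 0, 0, 0, 0, 8.5, 0, 0, 0, 0, 8.5, 0, 0, 0, 0, 8.5, 0, 0, 0, 0, 8.5, 0, 0, 0, 0, 8.5, 0, 0, 0, 0, 4.9, 0, 0, 0, 0, 0, 0]}}

```text
time: 3.45
tool_pos: [521.8, -232.7, 306.2]
eef_rot: [0.0, 0.999, -0.044, -0.0]
wrist_force: [0.0, -0.5, -0.5]
gripper_width: 85.5
```

Run:
```python
from h import *
d=snapshot("wrist"); cv2.imwrite("pics/w1.png",d["color"][:,:,::-1]); s=read_state(); print(s["joint_positions"],s["tool_pos"],s["eef_rot"])
print(proj(d,[[522.7,-233.8,174],[392,-286,66],[531.5,-133.3,174.2],[514.3,-331.9,174]],True))
```

```text
[-0.21348859  0.46763153  0.7657572   1.69378799 -0.35346787  1.12413435
  0.56985361] [ 521.80718446 -232.70787282  306.25361344] [ 8.98945912e-05  9.99118237e-01 -4.19849048e-02 -9.15105390e-05]
[[277.86164785 207.15903157]
 [177.65619263 232.726712  ]
 [277.93882398  85.35168909]
 [277.92234154 306.4069193 ]]
```

View pics/w1.png

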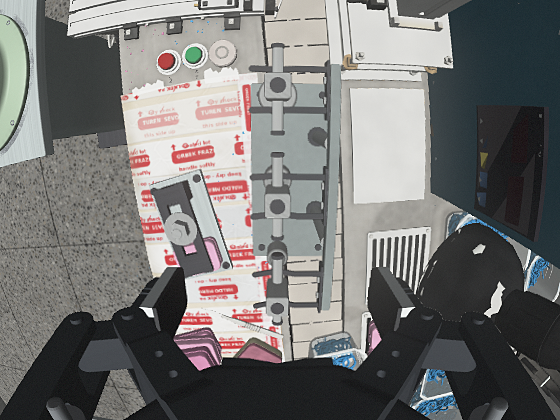

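The wrist view shows the middle wrench head at about (278,206), matching its projection. The left head is at (278,90), the right at (278,308) and the nut at (180,230). I'll enlarge the middle wrench and the nut.

Run:
```python
from h import *
d=snapshot("wrist"); crop(d,140,140,170,130,4,"w1c.png")
```

```text
(no output)
```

View pics/w1c.png

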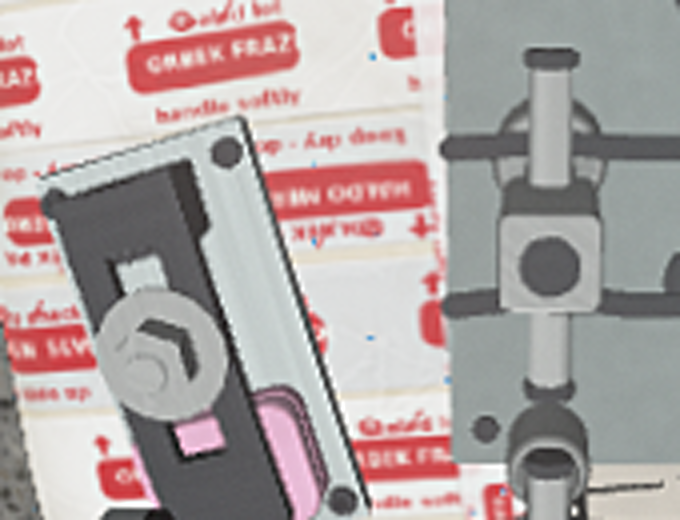

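Run:
```python
from h import *
d=snapshot("wrist")
C=lambda x,y:(140+x/4,140+y/4)
print(onz(d,*C(551,265),174,True))
for p in [(500,218),(600,214),(602,308),(502,310)]: print(onz(d,*C(*p),174,True).round(1))
for p in [(550,75),(550,385)]: print("bar",onz(d,*C(*p),145,True).round(1))
print("stud",onz(d,*C(150,375),66,True))
for p in [(100,345),(225,370),(163,290),(150,423),(163,355)]:print("washer",onz(d,*C(*p),50,True).round(1))
R=cv2.Rodrigues
q=read_state()["eef_rot"];print("toolx ang",np.degrees(2*np.arctan2(q[2],q[1])))
```

```text
[ 522.66746384 -233.06959712  174.        ]
[ 512.9 -222.   174. ]
[ 533.8 -222.9  174. ]
[ 532.7 -243.4  174. ]
[ 511.4 -242.1  174. ]
bar [ 525.5 -196.6  145. ]
bar [ 519.4 -270.9  145. ]
stud [ 391.76733636 -287.96019762   66.        ]
washer [ 370.3 -281.8   50. ]
washer [ 412.  -293.6   50. ]
washer [ 395.6 -265.    50. ]
washer [ 382.7 -310.3   50. ]
washer [ 391.7 -286.9   50. ]
toolx ang -4.783584371227484
```

Call:
{"op": "arm_command", "data": {"moves": [0.1, 0.05, 2, 0, 115, 0, 0, 2, 0, 115, 0, 0, 2, 0, 115, 0, 0, 2, 0, 115, 0, 0, 1.8, 0, 115, 0, 0, 0, 0, 115], "grip_force": 60}}

```text
time: 4.2
tool_pos: [521.9, -233.1, 206.6]
eef_rot: [-0.0, 0.999, -0.042, -0.001]
wrist_force: [0.4, -0.3, -1.0]
gripper_width: 47.0
```

Run:
```python
from h import *
print(tip_extent() if callable(tip_extent) else tip_extent, read_state()["tool_pos"])
d=snapshot("wrist"); cv2.imwrite("pics/w2.png",d["color"][:,:,::-1]);
print(proj(d,[[522.7,-233.2,174]],True))
```

```text
11.0 [ 521.8667988  -233.06500231  206.61885079]
[[278.38851078 254.21116247]]
```

View pics/w2.png

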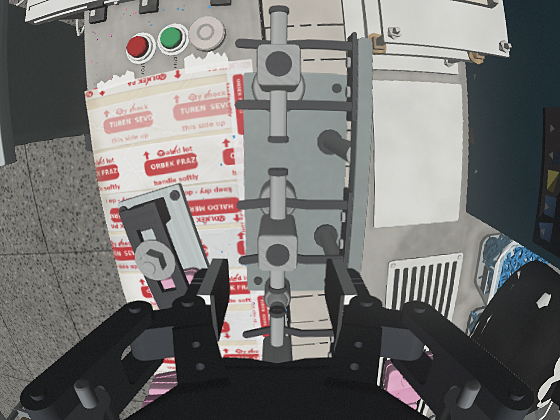

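The head at (278,253) is centred between the fingers (about 228 to 328), so I'll descend and grip.

Call:
{"op": "arm_command", "data": {"moves": [0.05, 0, 1.5, 0, 115, 0, 0, 1.5, 0, 115, 0, 0, 1.5, 0, 115, 0, 0, 0.7, 0, 115, 0, 0, 0, 0, 115, 0, 0, 0, 0, 255, 0, 0, 0, 0, 255, 0, 0, 0, 0, 255, 0, 0, 0, 0, 255, 0, 0, 0, 0, 255], "grip_force": 70}}

```text
time: 5.25
tool_pos: [523.1, -233.8, 157.1]
eef_rot: [-0.0, 0.999, -0.043, 0.0]
wrist_force: [-3.5, 0.3, 7.3]
gripper_width: 21.0
```

Call:
{"op": "arm_command", "data": {"moves": [0, 0, -0.5, 0, 255, 0, 0, -0.5, 0, 255, 0, 0, -0.5, 0, 255, 0, 0, -0.5, 0, 255, 0, 0, -0.5, 0, 255, 0, 0, 0, 0, 255]}}

```text
time: 5.85
tool_pos: [523.4, -233.6, 182.0]
eef_rot: [0.0, 0.999, -0.043, 0.0]
wrist_force: [0.4, -0.6, -3.5]
gripper_width: 20.8
```

Run:
```python
from h import *
d=snapshot("wrist"); cv2.imwrite("pics/w3.png",d["color"][:,:,::-1])
d=snapshot("side"); crop(d,195,100,180,150,4,"s3.png")
print(read_state()["tool_pos"],read_state()["wrist_force"])
```

```text
[ 523.20078998 -233.42571531  181.33349697] [-0.451711   -0.74070516 -4.05324641]
```

View pics/w3.png

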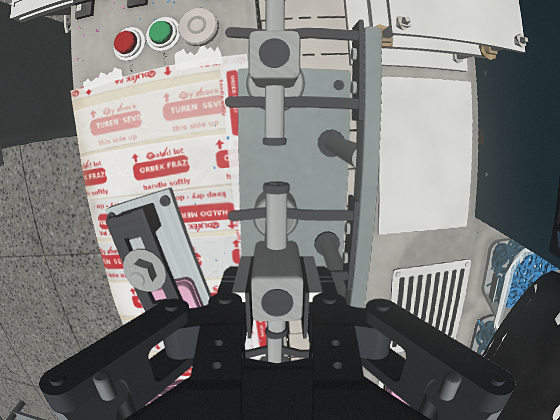

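View pics/s3.png

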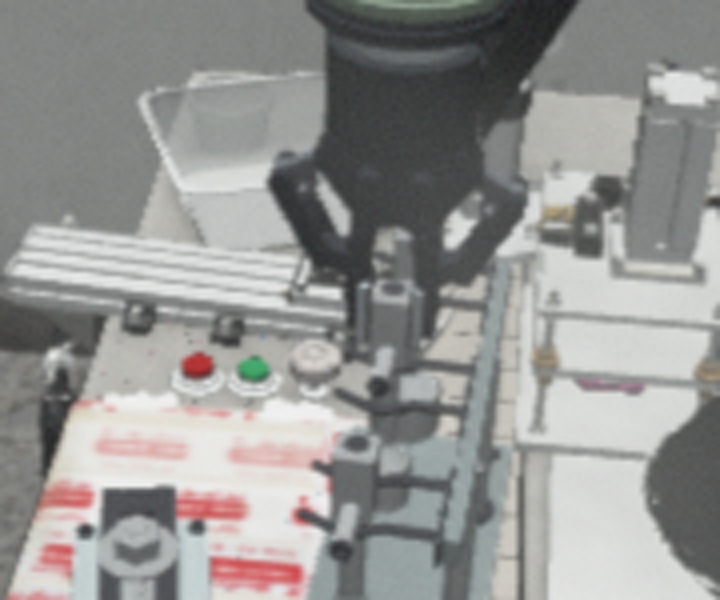

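The wrench is off the dip, with the load reading about 4 N. Before drawing it out, I'll zoom in on the nut to get its yaw.

Run:
```python
from h import *
d=snapshot("wrist"); crop(d,110,235,70,65,9,"n1.png")
d=snapshot("side"); crop(d,205,215,50,45,12,"n2.png")
d=snapshot("scene"); crop(d,225,225,50,45,12,"n3.png")
```

```text
(no output)
```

View pics/n1.png

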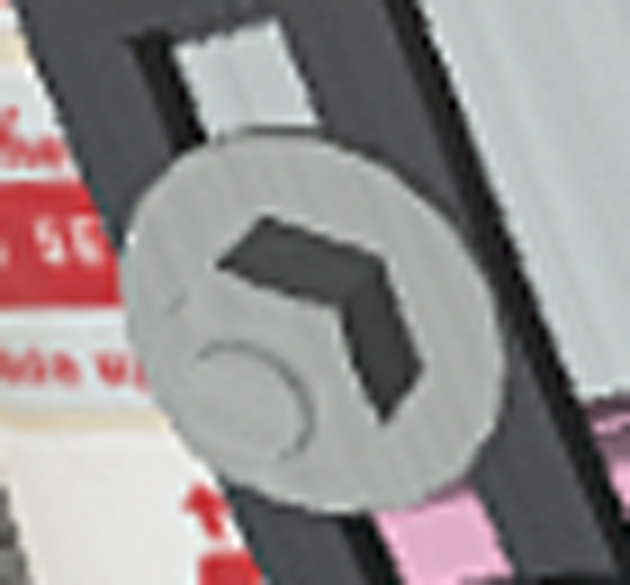

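View pics/n2.png

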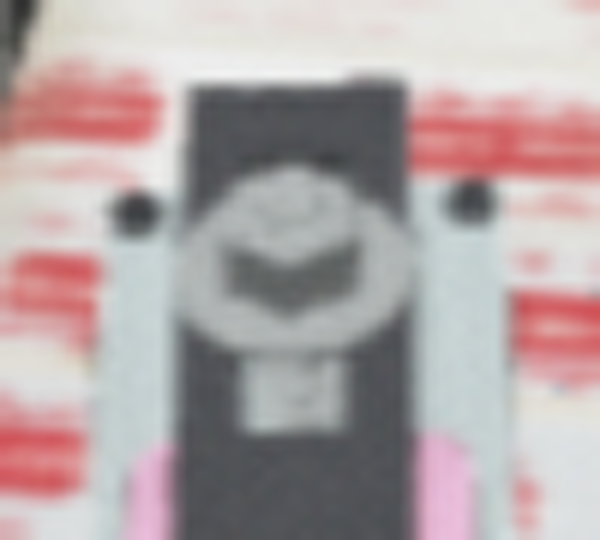

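View pics/n3.png

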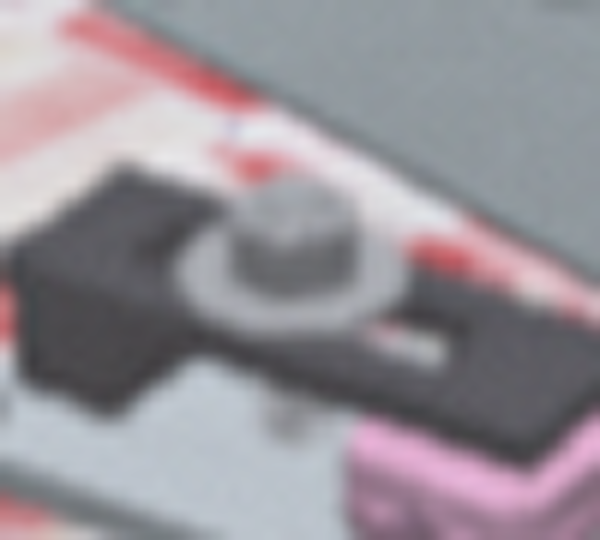

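In the wrist crop the nut's three base corners are at (265,215), (380,262) and (422,362). I'll fit a hexagon to them.

Run:
```python
from h import *
d=snapshot("wrist")
def fit(V):
    for i in range(2):
        e=V[i+1]-V[i]; print("edge len",np.linalg.norm(e).round(1),"normal ang mod60",(np.degrees(np.arctan2(e[1],e[0]))+90)%60)
    # centre: hex centre = v0+v2-v1
    print("ctr",V[0]+V[2]-V[1])
P=[onz(d,110+x/9,235+y/9,50,True)[:2] for x,y in [(265,215),(380,262),(422,362)]]; fit(np.array(P))
P=[onz(d,110+x/9,235+y/9,62.5,True)[:2] for x,y in [(217,265),(338,310),(385,425)]]; fit(np.array(P))
# washer ellipse by mask-free points
W=[onz(d,110+x/9,235+y/9,50,True)[:2] for x,y in [(125,280),(225,137),(330,143),(440,215),(500,330),(470,460),(340,510),(235,465)]]
W=np.array(W);A=np.c_[2*W,np.ones(len(W))];s=np.linalg.lstsq(A,(W**2).sum(1),rcond=None)[0];print("washer",s[:2],np.sqrt(s[2]+s[:2]@s[:2]))
print("stud",onz(d,110+250/9,235+405/9,66,True))
d=snapshot("side")
P=[onz(d,205+x/12,215+y/12,50)[:2] for x,y in [(232,292),(290,318),(355,287)]]; fit(np.array(P))
W=np.array([onz(d,205+x/12,215+y/12,50)[:2] for x,y in [(178,280),(415,275),(296,355),(220,335),(385,330)]])
A=np.c_[2*W,np.ones(len(W))];s=np.linalg.lstsq(A,(W**2).sum(1),rcond=None)[0];print("washer",s[:2],np.sqrt(s[2]+s[:2]@s[:2]))
```

```text
edge len 13.6 normal ang mod60 3.8438002020761957
edge len 12.1 normal ang mod60 9.673243682211293
ctr [ 391.02639102 -285.16455319]
edge len 13.8 normal ang mod60 6.224841752190201
edge len 13.5 normal ang mod60 8.420216780861935
ctr [ 390.62463952 -286.52342263]
washer [ 391.00298365 -286.43641434] 22.331158837374005
stud [ 390.08997327 -287.55325871   66.        ]
edge len 13.1 normal ang mod60 4.800022420126666
edge len 14.1 normal ang mod60 12.558582657687367
ctr [ 392.07192779 -286.36519142]
washer [ 393.04321091 -289.36126756] 21.96851852596545
```

Call:
{"op": "arm_command", "data": {"moves": [-1.5, 0, 0, 0, 255, -1.5, 0, 0, 0, 255, -1.5, 0, 0, 0, 255, -1.5, 0, 0, 0, 255, -1.5, 0, 0, 0, 255, 0, 0, -1.5, 0, 255, 0, 0, -1.5, 0, 255, 0, 0, -1.0, 0, 255, 0, 0, 0, 0, 255]}}

```text
time: 7.1
tool_pos: [449.0, -227.2, 222.2]
eef_rot: [0.0, 0.999, -0.043, 0.001]
wrist_force: [0.0, 0.1, -4.2]
gripper_width: 20.9
```

Run:
```python
from h import *
s=read_state();print(s["tool_pos"],s["joint_positions"].round(2),s["wrist_force"])
d=snapshot("wrist"); cv2.imwrite("pics/w4.png",d["color"][:,:,::-1])
```

```text
[ 448.96537266 -227.24807778  222.20398937] [-0.2   0.45  0.74  1.96 -0.39  0.87  0.66] [ 0.01741215  0.13706263 -4.19272413]
```

View pics/w4.png

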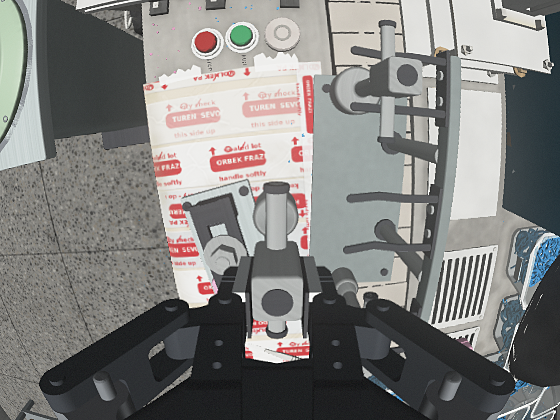

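Call:
{"op": "arm_command", "data": {"moves": [0, 0, 0, -5.9, 255, 0, 0, 0, -5.9, 255, -1.6, 1.3, 0, 0, 255, -1.6, 1.3, 0, 0, 255, -1.6, 1.3, 0, 0, 255, -1.7, 1.3, 0, 0, 255, 0, 0, 0, 0, 255, 0, 0, 0, 0, 255]}}

```text
time: 7.95
tool_pos: [389.9, -286.4, 220.8]
eef_rot: [-0.0, 0.998, 0.059, -0.0]
wrist_force: [0.2, 0.2, -3.6]
gripper_width: 21.2
```

Run:
```python
from h import *
s=read_state();q=s["eef_rot"];print(s["tool_pos"],q,np.degrees(2*np.arctan2(q[2],q[1])),s["wrist_force"],s["joint_positions"].round(2))
d=snapshot("scene"); crop(d,205,165,110,120,5,"a1.png")
d=snapshot("side"); crop(d,180,150,110,120,5,"a2.png")
```

```text
[ 389.89270711 -286.40247437  220.77315588] [-2.20179622e-04  9.98238413e-01  5.93291045e-02 -2.82610910e-04] 6.802609808250367 [ 0.16923415  0.16338312 -3.60837786] [-0.02  0.4   0.69  2.01 -0.34  0.85  0.99]
```

View pics/a1.png

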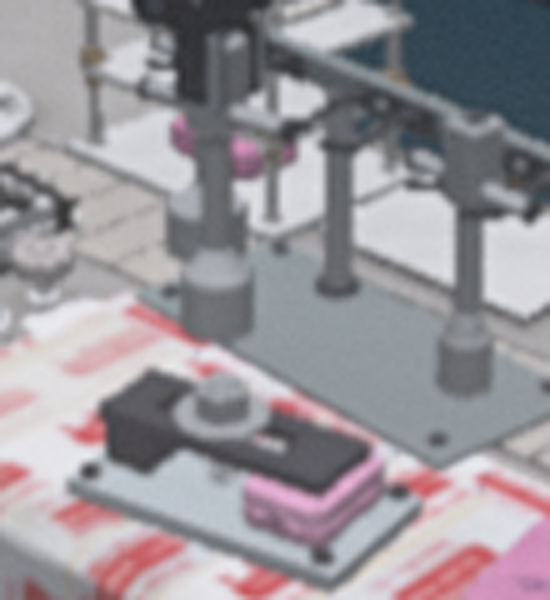

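View pics/a2.png

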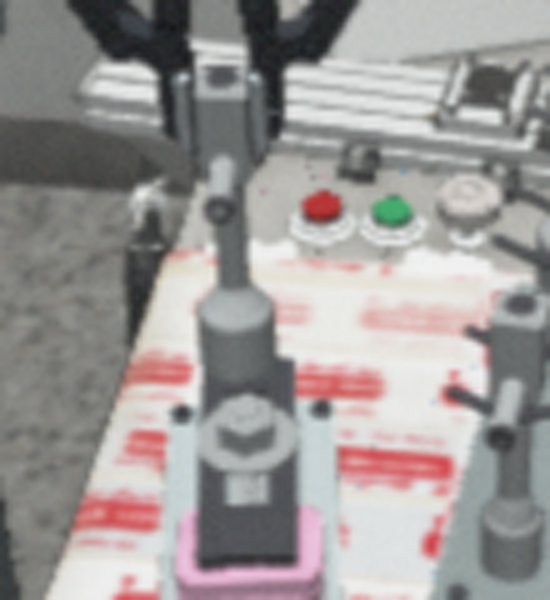

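Run:
```python
from h import *
a=snapshot("scene");b=snapshot("side")
x,y=389.9,-286.4
for n,d,o in [("scene",a,(205,165)),("side",b,(180,150))]:
    for P in [(x,y,95),(x,y,125),(391.2,-286.8,66),(391.2,-286.8,50)]:
        print(n,P,((proj(d,[P])[0]-o)*5).round(0))
    print("mm per crop px x:",1/((proj(d,[(x+1,y,95)])[0]-proj(d,[(x,y,95)])[0])*5), 1/((proj(d,[(x,y+1,95)])[0]-proj(d,[(x,y,95)])[0])*5))
for n,d,o,name in [("scene",a,(205,165),"a3.png"),("side",b,(180,150),"a4.png")]:
    c=d["color"][o[1]+40:o[1]+110,o[0]+10:o[0]+80,::-1]; cv2.imwrite("pics/"+name,cv2.resize(c,None,fx=8,fy=8,interpolation=cv2.INTER_CUBIC))
```

```text
scene (389.9, -286.4, 95) [219. 327.]
scene (389.9, -286.4, 125) [219. 269.]
scene (391.2, -286.8, 66) [223. 381.]
scene (391.2, -286.8, 50) [223. 411.]
mm per crop px x: [ 0.65255048 -1.35294551] [-0.65328004 -1.40708122]
side (389.9, -286.4, 95) [238. 358.]
side (389.9, -286.4, 125) [235. 304.]
side (391.2, -286.8, 66) [245. 408.]
side (391.2, -286.8, 50) [247. 434.]
mm per crop px x: [0.43868658 5.57009746] [ 2.33882496 -0.66578018]
```

View pics/a3.png

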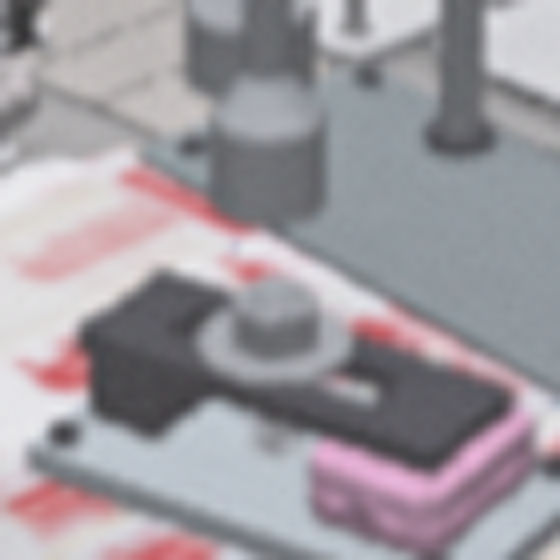

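View pics/a4.png

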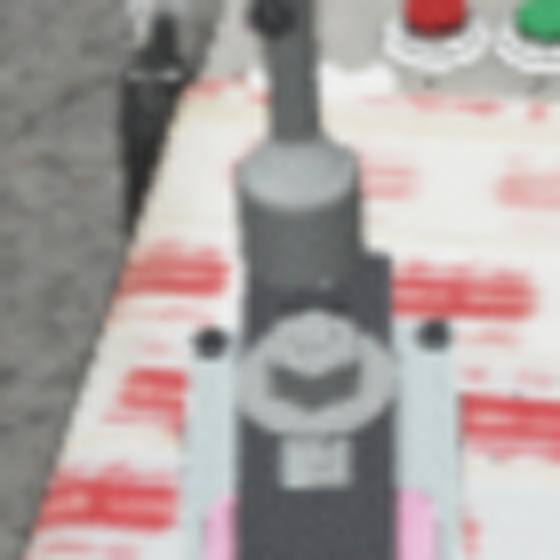

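The seen offsets agree with the calibration to about 0.5 mm. I'll correct by about (+1.8, -0.7) mm and lower slowly.

Call:
{"op": "arm_command", "data": {"moves": [0.17, 0.09, 0.5, 0, 255, 0, 0, 0.8, 0, 255, 0, 0, 0.8, 0, 255, 0, 0, 0.4, 0, 255, 0, 0, 0, 0, 255, 0, 0, 0, 0, 255]}}

```text
time: 8.75
tool_pos: [391.8, -287.2, 196.3]
eef_rot: [0.0, 0.998, 0.06, -0.0]
wrist_force: [0.2, -0.4, -3.8]
gripper_width: 20.8
```

Call:
{"op": "arm_command", "data": {"moves": [0, 0, 0.2, 0, 255, 0, 0, 0.2, 0, 255, 0, 0, 0.2, 0, 255, 0, 0, 0.2, 0, 255, 0, 0, 0, 0, 255]}}

```text
time: 9.25
tool_pos: [391.8, -287.1, 188.1]
eef_rot: [-0.0, 0.998, 0.06, -0.0]
wrist_force: [-1.1, -0.3, -2.8]
gripper_width: 21.0
```

Call:
{"op": "arm_command", "data": {"moves": [0, 0, 0.2, 0, 255, 0, 0, 0.2, 0, 255, 0, 0, 0, 0, 255]}}

```text
time: 9.55
tool_pos: [391.8, -287.1, 184.1]
eef_rot: [-0.0, 0.998, 0.06, -0.0]
wrist_force: [-0.0, 0.8, -4.2]
gripper_width: 21.0
```

Call:
{"op": "arm_command", "data": {"moves": [0, 0, 0.2, 0, 255, 0, 0, 0.2, 0, 255, 0, 0, 0.2, 0, 255, 0, 0, 0.2, 0, 255, 0, 0, 0, 0, 255]}}

```text
time: 10.05
tool_pos: [391.8, -287.1, 176.0]
eef_rot: [-0.0, 0.998, 0.06, -0.0]
wrist_force: [-0.4, 0.3, -3.4]
gripper_width: 21.1
```

Call:
{"op": "arm_command", "data": {"moves": [0, 0, 0.1, 0, 255, 0, 0, 0.1, 0, 255, 0, 0, 0, 0, 255]}}

```text
time: 10.35
tool_pos: [392.1, -287.7, 175.3]
eef_rot: [0.0, 0.998, 0.06, 0.001]
wrist_force: [-4.4, 1.9, 21.2]
gripper_width: 20.9
```

Run:
```python
from h import *
s=read_state();print(s["tool_pos"],s["wrist_force"],s["wrist_torque"])
d=snapshot("scene"); crop(d,205,165,110,120,5,"b1.png")
d=snapshot("side"); crop(d,180,150,110,120,5,"b2.png")
```

```text
[ 392.14195199 -287.70517952  175.26667538] [-4.36546806  1.94620196 21.2153866 ] [ 0.65568016  1.34267994 -0.07536289]
```

View pics/b1.png

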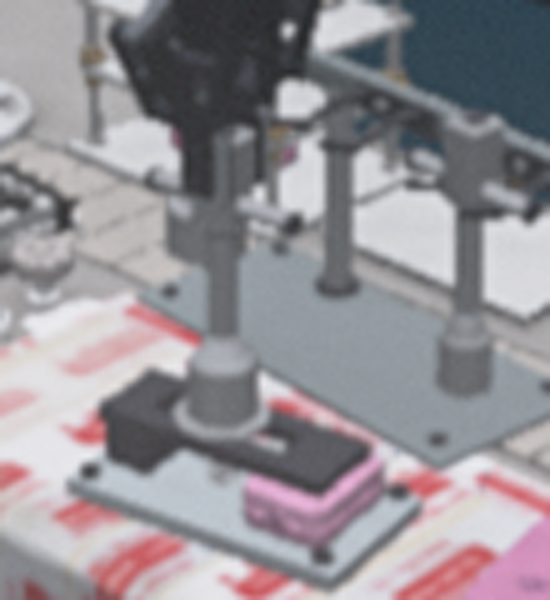

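View pics/b2.png

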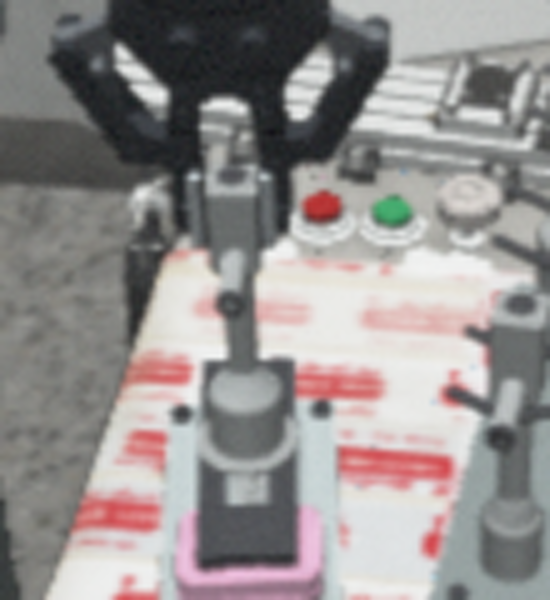

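The socket is fully seated: it stands on the washer in both views, with TCP z at 175.3 and an upward reaction of about 25 N. I'll ease off the push, then turn in small steps and watch the torque for the play running out.

Call:
{"op": "arm_command", "data": {"moves": [0, 0, -0.05, 0, 255, 0, 0, 0, 0, 255], "grip_force": 90}}

```text
time: 10.65
tool_pos: [392.0, -287.4, 175.4]
eef_rot: [0.0, 0.998, 0.06, 0.0]
wrist_force: [-3.7, 0.8, 11.0]
gripper_width: 20.3
```

```bash
cat > st.py <<'E'
from h import *
s=read_state();q=s["eef_rot"];print(s["time"],s["tool_pos"].round(2),"ang",round(np.degrees(2*np.arctan2(q[2],q[1])),2),"F",s["wrist_force"].round(1),"T",s["wrist_torque"].round(3),"j",s["joint_positions"].round(2),s["joint_torque"].round(2)[-1])
E
python3 st.py
```

```text
10.65 [ 392.04 -287.44  175.41] ang 6.83 F [-3.7  0.8 11. ] T [0.342 0.873 0.026] j [ 0.03  0.48  0.64  2.05 -0.41  0.74  1.05] -0.02
```

Call:
{"op": "arm_command", "data": {"moves": [0, 0, 0, 2, 255, 0, 0, 0, 0, 255]}}

```text
time: 10.85
tool_pos: [392.1, -287.4, 175.4]
eef_rot: [0.0, 0.999, 0.042, 0.0]
wrist_force: [-2.8, 2.0, 11.9]
gripper_width: 20.6
```

```bash
python3 st.py
```

```text
10.85 [ 392.13 -287.44  175.41] ang 4.78 F [-2.8  2.  11.9] T [0.426 0.656 0.114] j [ 0.03  0.48  0.65  2.05 -0.42  0.75  1.02] -0.74
```

Call:
{"op": "arm_command", "data": {"moves": [0, 0, 0, 2, 255, 0, 0, 0, 0, 255]}}

```text
time: 11.05
tool_pos: [392.1, -287.5, 175.4]
eef_rot: [0.0, 1.0, 0.024, 0.0]
wrist_force: [-3.1, 1.6, 10.2]
gripper_width: 21.0
```

```bash
python3 st.py
```

```text
11.05 [ 392.05 -287.54  175.39] ang 2.78 F [-3.1  1.6 10.2] T [0.306 0.76  0.152] j [ 0.02  0.48  0.66  2.05 -0.43  0.75  0.99] -0.83
```

Call:
{"op": "arm_command", "data": {"moves": [0, 0, 0, 2, 255, 0, 0, 0, 0, 255]}}

```text
time: 11.25
tool_pos: [392.0, -287.5, 175.4]
eef_rot: [0.0, 1.0, 0.007, 0.0]
wrist_force: [-3.3, 1.1, 13.6]
gripper_width: 21.0
```

```bash
python3 st.py
```

```text
11.25 [ 391.96 -287.55  175.4 ] ang 0.77 F [-3.3  1.1 13.6] T [0.22  1.108 0.108] j [ 0.01  0.48  0.67  2.05 -0.44  0.75  0.96] -0.83
```

Call:
{"op": "arm_command", "data": {"moves": [0, 0, 0, 2, 255, 0, 0, 0, 0, 255]}}

```text
time: 11.45
tool_pos: [391.9, -287.6, 175.4]
eef_rot: [0.0, 1.0, -0.011, 0.0]
wrist_force: [-4.1, 0.4, 13.8]
gripper_width: 20.5
```

```bash
python3 st.py
```

```text
11.45 [ 391.91 -287.59  175.43] ang -1.23 F [-4.1  0.4 13.8] T [0.236 1.153 0.123] j [ 0.01  0.49  0.68  2.05 -0.44  0.75  0.94] -0.83
```

The torque settles at about 0.11–0.15 N·m straight away, so the wrench is engaging the nut. I'll carry on to about 63° of nut turn, allowing for roughly 4° of play.

Call:
{"op": "arm_command", "data": {"moves": [0, 0, 0, 3, 255, 0, 0, 0, 3, 255, 0, 0, 0, 3, 255, 0, 0, 0, 3, 255, 0, 0, 0, 3, 255, 0, 0, 0, 3, 255, 0, 0, 0, 3, 255, 0, 0, 0, 3, 255, 0, 0, 0, 3, 255, 0, 0, 0, 3, 255]}}

```text
time: 12.45
tool_pos: [391.4, -287.7, 175.4]
eef_rot: [0.0, 0.963, -0.27, 0.0]
wrist_force: [-8.5, 0.9, 16.6]
gripper_width: 20.6
```

```bash
python3 st.py
```

```text
12.45 [ 391.42 -287.66  175.42] ang -31.28 F [-8.5  0.9 16.6] T [0.214 2.223 0.281] j [-0.09  0.54  0.82  2.05 -0.56  0.79  0.53] 1.03
```

Call:
{"op": "arm_command", "data": {"moves": [-0.04, 0.03, 0, 3, 255, 0, 0, 0, 3, 255, 0, 0, 0, 3, 255, 0, 0, 0, 3, 255, 0, 0, 0, 3, 255, 0, 0, 0, 3, 255, 0, 0, 0, 3, 255, 0, 0, 0, 3, 255, 0, 0, 0, 3, 255, 0, 0, 0, 3, 255]}}

```text
time: 13.45
tool_pos: [390.8, -287.5, 175.4]
eef_rot: [0.0, 0.86, -0.51, -0.0]
wrist_force: [-8.2, 1.3, 19.8]
gripper_width: 20.7
```

Call:
{"op": "arm_command", "data": {"moves": [0, 0, 0, 0, 255, 0, 0, 0, 0, 255]}}

```text
time: 13.65
tool_pos: [390.8, -287.5, 175.4]
eef_rot: [0.0, 0.861, -0.509, -0.0]
wrist_force: [-8.1, 1.9, 18.2]
gripper_width: 20.7
```

```bash
python3 st.py
python3 - <<'E'
from h import *
d=snapshot("wrist"); cv2.imwrite("pics/w5.png",d["color"][:,:,::-1])
d=snapshot("scene"); crop(d,205,165,110,120,5,"e1.png")
d=snapshot("side"); crop(d,180,150,110,120,5,"e2.png")
E
```

```text
13.65 [ 390.79 -287.54  175.39] ang -61.18 F [-8.1  1.9 18.2] T [0.669 2.417 0.077] j [-0.17  0.6   0.97  2.06 -0.68  0.84  0.13] -0.19
```

View pics/w5.png

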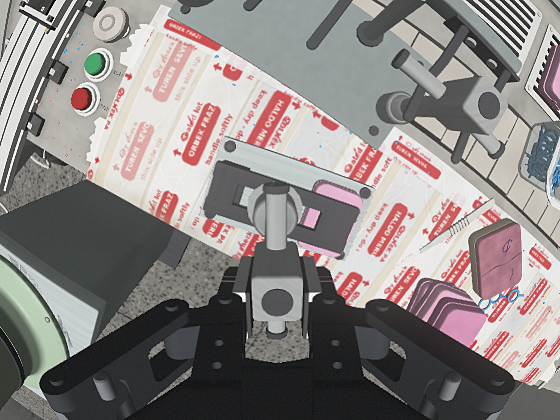

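View pics/e1.png

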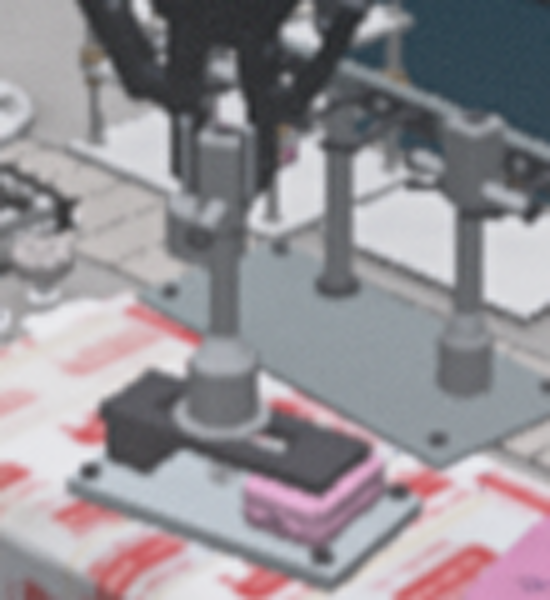

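View pics/e2.png

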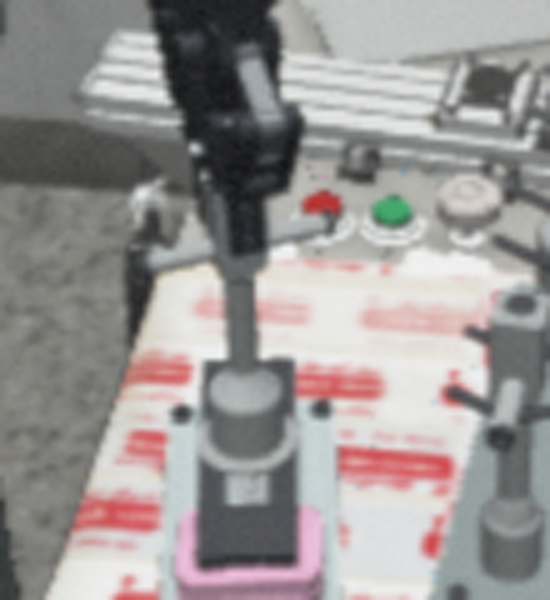

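Call:
{"op": "arm_command", "data": {"moves": [-0.03, 0.05, -0.02, 0, 255, 0, 0, 0, 0, 255, 0, 0, 0, 0, 255]}}

```text
time: 14.1
tool_pos: [390.4, -287.5, 175.5]
eef_rot: [0.0, 0.861, -0.509, -0.0]
wrist_force: [-6.0, 1.2, 12.2]
gripper_width: 20.9
```

```bash
python3 st.py
```

```text
14.1 [ 390.42 -287.47  175.46] ang -61.16 F [-6.   1.2 12.2] T [0.284 1.73  0.059] j [-0.17  0.6   0.97  2.06 -0.68  0.84  0.14] -0.06
```

```bash
python3 -c "
from rig import *
print(job_done())"; python3 st.py
```

```text
the job is handed in; nothing more can be done
None
the job is handed in; nothing more can be done
```

The nut has been tightened by roughly 64° with the middle-hook wrench, and the job was handed in at about 14 s. The arm is still holding that wrench upright and seated on the nut.

- **Choice of wrench:** the sockets measured about 45, 35 and 27 mm from left to right, so I took the middle one and did not have to try the others. I lifted it 25 mm, drew it out and lowered it over the nut until it met the washer, 13 mm below where a socket too small would have stopped.
- **Turn:** the wrench turned 68° clockwise with the gripper, and torque readings of about 0.11–0.15 N·m from the first step fit the nut being driven. After roughly 4° of play the nut should have turned about 64°.
- **Seating:** both outside views show the socket on the washer and the bar turned. The last reading had the TCP at z 175.5 mm, pressing down with about 12–16 N.

**What I could not confirm:**
- The nut's turn comes from the wrench angle, because the socket hides the nut. It could be off by a few degrees, and about 56° at worst if all the stated play came first.
- My estimates of the nut's starting angle differed by several degrees (4 to 13°).
- A side load of about 6 N remained at the end, which may mean the wrench leans by up to about 0.6°.

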